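Set and hold the gap of a tweezer electrode over a ceramic strip

ROBOT

A 7-joint arm with a two-finger parallel gripper is mounted at the origin on a cart in front of the work surface, level with it; the furniture and walls round the work are solid. World frame = base frame: x ahead of the robot, y to its left, z up, the work surface at z = 0. Lengths are in m, angles in rad, forces in N, time in s.
With the tool pointing down it reaches from about 0.35 to 0.9 m from the base axis. Payload 19.9 kg.
Tool frame: the origin (TCP) lies between the finger pads; the fingertips stand 19 mm ahead of it and the grasp point (between the pads) is the TCP; z points along the fingers, y is the line along which they close (so a half turn about z gives the same grasp; the last joint's range is limited). The gripper opens to 94 mm and grips with 3 to 60 N. Pads are 16 mm wide; open, the fingers measure 119 mm over their backs; the gripper's body (75 mm by 177 mm) begins 78 mm behind the grasp point.
Start: joints at [1.161, 0.417, -0.01, 1.614, 0.005, 1.111, -0.053], TCP at [0.225, -0.583, 0.2] pointing down, gripper open.
Joint ranges: [-2.81, 2.81], [-0.39, 2.02], [-1.27, 1.25], [0.06, 2.57], [-1.19, 4.33], [0.19, 2], [-2.82, 2.82]. Speed limits (rad/s): [1.89, 1.89, 2.39, 2.39, 3.01, 3.01, 3.01].

INTERFACE

Orientations are given as a 3x3 rotation matrix whose columns are the frame's x, y, z axes.
In Python, from rig import robot gives the robot as it stands. Calls block until the motion is done:
- robot.move_ptp(position, orientation): joint-space move of the TCP to a pose.
- robot.move_linear(position, velocity=0.15, frame=None, threshold=None): straight line of the TCP; frame=None keeps the orientation; velocity is the mean speed in m/s. With threshold (N) it stops when the force on the tool has changed by that much, and returns True; else False.
- robot.goto_joints(angles): joint-space move.
- robot.gripper_to(opening): finger opening in m; the grip force is fixed at half the most; returns when the fingers have stopped.
- robot.pause(seconds).
- robot.ik(position, orientation): joint angles nearest the present ones, or None.
- robot.get_state(): the state.
- robot.grab_frame(name): name is "scene" or "top"; returns the picture (400x640x3 uint8, red, green, blue); there is no depth.
- robot.camera_info(name): a dict with "fx", "fy", "cx", "cy" (pixels), "dist" ([k1, k2, p1, p2, k3] as OpenCV has them; the pictures are not rectified), "rvec" (rotation vector, rad) and "tvec" (3), from world to camera coordinates, as OpenCV has them. Camera axes: x right, y down, z forward; pixel columns grow to the right and rows downward; lengths in m; the calibration is good to about 2 mm. A picture is of the moment at which its call begins. camera_info takes no time and is no camera call.
A pose or a line that the arm cannot do raises robot.PlanningError and nothing moves.
- robot.sign_off(): hands the job in; it is judged then, once.
The state is a dict: "time": time; "qpos": joint angles; "joint_vel": joint speeds; "effort": joint torques, N m; "ee_pos": TCP position; "tool_rot": TCP orientation; "force": force on the tool from outside, world axes, zero at the start; "moment": the same for the moment, N m; "opening": finger opening in m; "grasp_force": force on a finger pad.
Only numpy, scipy, OpenCV 4.12 (cv2) and the standard library are available. Lean on these libraries where they do the work, as an engineer would, in place of code of your own. Each camera call takes 0.05 s, during which the arm holds its last target. There are 200 camera calls.

TASK

Take the tweezer electrode off its rest and lower its two plates, still well open, either side of the white ceramic strip in the clamp stand, facing its broad faces. Then squeeze the sprung arms until the yellow pointer stands level with the red rider on the scale, hold that gap steady in mid-air for two seconds and finish while still holding it, the strip centred between the plates and untouched, so that the leads can be plugged in for the pulse. Leave the rider as it is set and the other things on the bench where they are.

Things in the scene. Friction and masses are not known exactly. Their poses are not given: they have to be found in the camera images.
- tweezers: tweezer electrode, 175 mm long, 70 g: black block at the back, two sprung steel arms with black finger grips, white bent-down tips with round plates. Origin: the grip point, half way between the finger grips, 63 mm above the bench in the rest; x to the tips, y to the left arm, z up. Arms 10 mm tall, pivot at x = -70 mm; block and sockets from x = -64 to -99 mm; tips bend down from x = 48 to 64 mm
- gap_centre (a point): the point half way between the two round plates: 64 mm ahead of the tweezers' origin in x and 34 mm below it (axes as the tweezers). The plates are 12 mm across, face each other along y and are 30 mm apart when relaxed
- jaw_left (a joint): closing angle of each arm (both turn alike), rad: 0 relaxed, growing as squeezed; plate gap in mm = 30 - 268 x angle. Spring: no force when relaxed, then about 0.53 N on each grip per mm of plate gap closed (10.6 N at a 10 mm gap); 2 to 4 mm of squeeze over the grips is enough to carry the tweezers
- jaw_right: the right arm, origin at the pivot, x along the arm. Finger grips of both arms: 18 mm either way along x from the tweezers' origin, z = -7 to +7 mm, slightly crowned, squeezed along y. Width over their outsides: 31.9 mm relaxed, and 0.522 mm less for each mm of plate gap closed (24.6 at a 16 mm gap, 21.4 at 10 mm)
- pointer (a point): tip of the yellow pointer on the right arm, beside the curved scale on top of the tweezers, 45 mm ahead of the grip point and 15 mm above it (axes as the right arm). The scale is fixed to the left arm and reaches past the right arm
- rider_mark (a point): the point beside the red rider, in line with its white line, where the pointer's tip must stand; set for a plate gap between 10 and 16 mm. Axes as the rider, whose y runs nearly along the scale towards the left arm: the pointer's offset from here along the tweezers' y is about -12 to -17 mm when relaxed and 0 at the mark; it grows 0.86 mm per mm of plate gap closed
- rider: the red rider, 6 x 6 x 8 mm with a white line on top, on the scale, held by stiff friction, to be left as set; its origin lies at the arms' pivot
- rest: grey instrument rest, fixed: base plate 130 x 56 mm; a rear saddle holds the black block between two cheeks (66 mm high), a steel rail carries the arms 30 mm ahead of the grip point, 48 mm wide with upturned ends (67 mm high). Origin on the bench under its front edge, x the way the tweezers point; the grip point is 40 mm behind it. The tweezers lift straight up out of it
- stand: specimen clamp stand, fixed to the bench: aluminium foot 72 mm in diameter and 13 mm high, a column, a black clamp 26 x 26 mm whose top is 52 mm above the bench, with a knurled screw on its -y side (to 20 mm from the axis). The origin is on the bench under its middle
- strip: white ceramic strip held upright in the clamp, fragile: 14 mm (x) x 4 mm thick (y) x 34 mm (z), from 42 to 76 mm above the bench; its broad faces look along y. The origin is its middle, 59 mm above the bench
- strip_mid (a point): middle of the strip's free part, 64 mm above the bench (axes as the strip): the middle of the gap belongs here, with the plates facing the broad faces
- timer: bench timer, 64 x 64 x 19 mm, a bystander; origin under its middle
- petri: petri dish, 90 mm in diameter, 16 mm high, a bystander; origin under its middle
- forceps: steel forceps lying on the bench, 120 mm long, a bystander (not the tool of this job); origin under its middle
Mind the look-alikes: they are no part of the job. What is shaped like the tweezers but purple is not meant.

How it is judged:
By the outcome, as a careful person would: the job done as asked, in the order asked, and still so for the second after the job is handed in, while the arm keeps its last pose, push and grip.
It also fails if it takes over 56 s, if anything falls off the work surface, if the arm or the gripper's body presses on something with over 40 N, if the wrist force passes 120 N, or if a joint passes its speed limit or range.

## Working session

There is one attempt and no reset: what is moved stays moved. The work goes in short steps, each a Python script; the robot and the scene stay as the last script left them, time stands still between calls to the robot, and variables do not carry over. Pictures are saved under pics/ and viewed, at most 13 in all, crops included, and the job is handed in when it is done.

```bash
mkdir -p pics
python3 - <<'E'
from rig import robot
import cv2,numpy as np
for n in("scene","top"):
    im=robot.grab_frame(n); cv2.imwrite(f"pics/{n}0.png",im[:,:,::-1])
    c=robot.camera_info(n);R=cv2.Rodrigues(np.array(c["rvec"]))[0]
    print(n,{k:np.round(v,3) for k,v in c.items()},-R.T@np.array(c["tvec"]).ravel(),R[2])
print(robot.get_state())
E
```

```text
scene {'fx': np.float64(484.719), 'fy': np.float64(484.719), 'cx': np.float64(311.873), 'cy': np.float64(195.084), 'dist': array([-0.065,  0.   ,  0.   ,  0.   ,  0.   ]), 'rvec': array([ 0.89 , -2.502,  1.089]), 'tvec': array([0.473, 0.275, 1.337])} [-0.13674613  0.91111946  1.11333155] [ 0.46463807 -0.56607028 -0.68093752]
top {'fx': np.float64(390.048), 'fy': np.float64(390.048), 'cx': np.float64(323.883), 'cy': np.float64(204.112), 'dist': array([-0.095,  0.   ,  0.   ,  0.   ,  0.   ]), 'rvec': array([ 2.13 , -2.105,  0.201]), 'tvec': array([0.067, 0.575, 0.987])} [0.37384128 0.06865954 1.07931745] [ 0.19256106  0.00527924 -0.98127079]
{'time': 0.1, 'qpos': array([ 1.16151155,  0.41790225, -0.01030332,  1.6141109 ,  0.00472017,
        1.11073079, -0.05297606]), 'joint_vel': array([-2.09259082e-03, -3.96222879e-04,  5.07804970e-05, -1.16558303e-03,
       -7.67059046e-04,  1.20919148e-03,  7.14596774e-04]), 'effort': array([-1.52081939e-03, -8.52582765e+01,  6.38046116e-01, -4.26697612e+01,
       -4.90733364e-02,  1.64117943e-02,  1.05177626e-04]), 'ee_pos': array([ 0.22457317, -0.58287787,  0.19929667]), 'tool_rot': array([[ 9.33111284e-01,  3.59587373e-01, -5.02036704e-04],
       [ 3.59587709e-01, -9.33110743e-01,  1.01031184e-03],
       [-1.05160462e-04, -1.12325960e-03, -9.99999364e-01]]), 'force': array([0.52416097, 0.13066342, 0.35742816]), 'moment': array([-0.01251942,  0.01768717, -0.06395486]), 'grasp_force': 0.0, 'opening': 0.09416192559010766}
```

View pics/scene0.png

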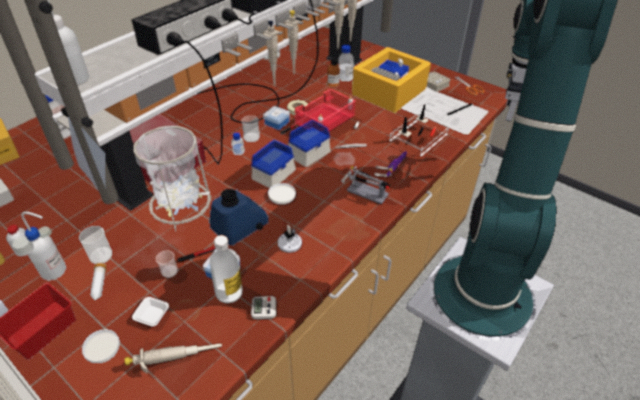

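View pics/top0.png

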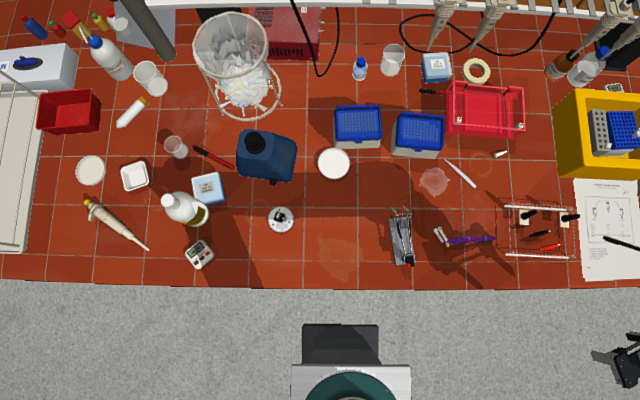

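The tweezers are in the grey rest at about (402,238) in the top view and (368,185) in the scene view. The stand is at (281,218) top and (290,240) scene, and the purple decoy is at (470,238) top. I'll zoom in next.

Run:
```python
import cv2,numpy as np
t=cv2.imread("pics/top0.png");s=cv2.imread("pics/scene0.png")
def c(im,x,y,w,h): return cv2.resize(im[y:y+h,x:x+w],(400,300),interpolation=cv2.INTER_CUBIC)
a=np.vstack([np.hstack([c(t,360,195,100,75),c(t,250,190,60,45)]),np.hstack([c(s,330,150,80,60),c(s,260,210,60,45)])])
cv2.imwrite("pics/crop1.png",a)
```

```text
(no output)
```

View pics/crop1.png

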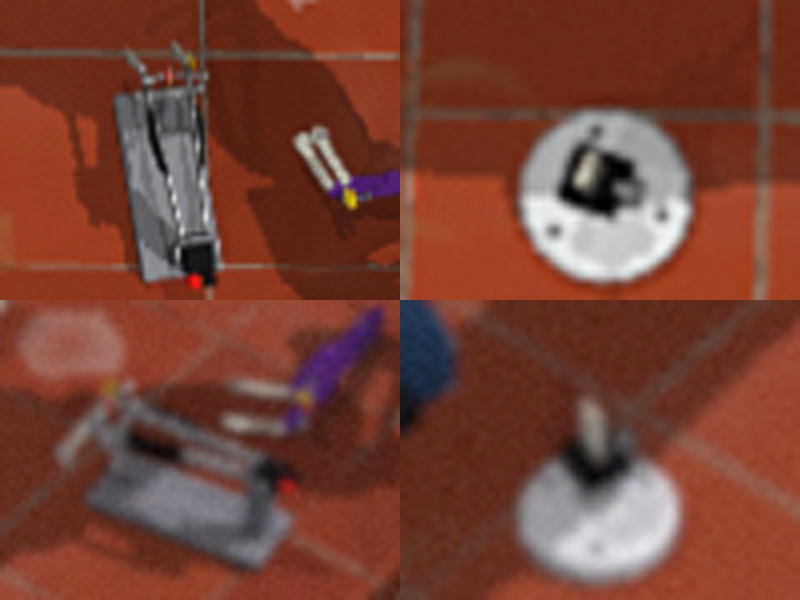

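The rider (red, crop (169,76)) and yellow pointer (191,62) are visible near the tips. The strip stands in a rotated clamp with its screw to the right. Next I'll extract the numbers.

```bash
cat > h.py <<'E'
from rig import robot
import cv2,numpy as np
def ray(n,px):
    c=robot.camera_info(n);R=cv2.Rodrigues(np.array(c["rvec"]))[0];K=np.array([[c["fx"],0,c["cx"]],[0,c["fy"],c["cy"]],[0,0,1]])
    u=cv2.undistortPoints(np.array(px,float).reshape(-1,1,2),K,np.array(c["dist"]))[:,0]
    d=np.c_[u,np.ones(len(u))]@R
    return -R.T@np.array(c["tvec"]).ravel(),d
def onplane(n,px,z):
    o,d=ray(n,px); return o+d*((z-o[2])/d[:,2])[:,None]
def proj(n,P):
    c=robot.camera_info(n);K=np.array([[c["fx"],0,c["cx"]],[0,c["fy"],c["cy"]],[0,0,1]])
    return cv2.projectPoints(np.array(P,float).reshape(-1,1,3),np.array(c["rvec"]),np.array(c["tvec"]),K,np.array(c["dist"]))[0][:,0]
def two(p,q):  # triangulate top px, scene px
    o1,d1=ray("top",[p]);o2,d2=ray("scene",[q]);A=np.c_[d1[0],-d2[0]]
    s=np.linalg.lstsq(A,o2-o1,rcond=None)[0];a=o1+s[0]*d1[0];b=o2+s[1]*d2[0];return (a+b)/2,np.linalg.norm(a-b)
def blobs(m,x0,y0,x1,y1,w=None,amin=2):
    q=np.zeros(m.shape,np.uint8);q[y0:y1,x0:x1]=m[y0:y1,x0:x1]
    n,l,s,c=cv2.connectedComponentsWithStats(q);return [(s[i,4],c[i],l==i) for i in range(1,n) if s[i,4]>=amin]
E
python3 - <<'E'
from h import *
np.set_printoptions(precision=4,suppress=True)
for n,rt,rs in(("top",(375,200,425,275),(260,200,300,240)),("scene",(335,155,395,205),(270,215,310,255))):
    im=cv2.imread(f"pics/{n}0.png")[:,:,::-1].astype(int);r,g,b=im[...,0],im[...,1],im[...,2]
    hsv=cv2.cvtColor(im.astype(np.uint8),cv2.COLOR_RGB2HSV)
    S=hsv[...,1];V=hsv[...,2]
    M={"yel":(hsv[...,0]>18)&(hsv[...,0]<35)&(S>110)&(V>90),"red":(r>170)&(g<70)&(b<70),"black":(V<45),"grey":(S<60)&(V>75)}
    for k,m in M.items():
        for a,c,mm in blobs(m.astype(np.uint8),*rt): print(n,"tw",k,a,c)
    for k in("grey","black"):
        for a,c,mm in blobs(M[k].astype(np.uint8),*rs,amin=4):
            print(n,"st",k,a,c)
            if a>150:
                cn=max(cv2.findContours(mm.astype(np.uint8),0,1)[0],key=len);h=cv2.convexHull(cn)
                P=onplane(n,h[:,0].astype(float),.013 if n=="top" else .010);print("  circ",cv2.minEnclosingCircle(P[:,:2].astype(np.float32)))
    # rest base: grey
print("grip area",onplane("top",[[402,238]],.063),onplane("top",[[281,218]],.013))
t=cv2.imread("pics/top0.png")
print(cv2.cvtColor(t,cv2.COLOR_BGR2GRAY)[203:236,264:298])
E
```

```text
top tw yel 4 [407.  209.5]
top tw red 7 [408.2857 265.    ]
top tw black 26 [398.3462 229.7308]
top tw black 10 [409.6 225.9]
top tw black 4 [410.  233.5]
top tw black 58 [409.1724 259.8103]
top tw black 2 [402.  258.5]
top tw grey 5 [410. 202.]
top tw grey 10 [404.3 207.9]
top tw grey 20 [395.1 212. ]
top tw grey 3 [410. 209.]
top tw grey 778 [401.0733 239.1941]
top tw grey 2 [411.  232.5]
top st grey 469 [280.6994 219.0874]
  circ ((0.5408374667167664, 0.19339784979820251), 0.03684425354003906)
top st black 44 [279.1818 217.2955]
scene tw black 28 [360.3214 179.25  ]
scene tw black 17 [384.1176 184.0588]
scene tw grey 18 [382.5    167.4444]
scene tw grey 646 [365.9876 187.1378]
scene tw grey 23 [380.2609 174.5652]
scene tw grey 2 [390.  174.5]
scene st grey 25 [288.56 229.44]
scene st grey 6 [293.5 230.5]
scene st grey 337 [289.3769 242.8516]
  circ ((0.5380447506904602, 0.19860129058361053), 0.03970713168382645)
scene st black 28 [288.3929 234.4643]
grip area [[ 0.4851 -0.1317  0.063 ]] [[0.5425 0.1928 0.013 ]]
[[60 63 67 ... 55 54 55]
 [61 61 63 ... 55 55 51]
 [58 57 62 ... 55 52 51]
 ...
 [90 93 93 ... 90 90 90]
 [91 92 91 ... 92 90 92]
 [90 92 91 ... 94 89 89]]
```

Run:
```python
from h import *
np.set_printoptions(precision=4,suppress=True)
g=onplane("top",[[398.35,229.7],[409.8,229]],.066);b=onplane("top",[[409.17,259.8]],.072)
m=g.mean(0);print("grips",g,"mid",m,"block",b); v=m-b[0];print("yaw",np.degrees(np.arctan2(v[1],v[0])),np.linalg.norm(v[:2]))
p=lambda x,y:[(x+.5)/4-.5+360,(y+.5)/4-.5+195]
e=onplane("top",[p(115,95),p(145,283)],.006);v=e[0]-e[1];print("rest left edge",e,np.degrees(np.arctan2(v[1],v[0])),np.linalg.norm(v))
y=onplane("top",[[407,209.5]],.078);print("ptr",y)
# stand
s=lambda x,y:[(x-400+.5)*.15-.5+250,(y+.5)*.15-.5+190]
d=onplane("top",[s(597,132),s(661,215),s(553,230),s(607,196)],.013);c=d[3]
for q in d[:3]: w=q-c;print("dot",np.degrees(np.arctan2(w[1],w[0])),np.linalg.norm(w))
k=onplane("top",[s(580,145),s(635,160),s(561,200),s(612,216),s(628,188),s(592,165)],.052);print(k)
for i,j in((0,1),(2,3),(0,2),(1,3)):w=k[i]-k[j];print(np.degrees(np.arctan2(w[1],w[0])),np.linalg.norm(w))
t=cv2.imread("pics/top0.png");print(t[208:228,270:292,1])
c=cv2.resize(t[206:230,266:298],(800,600),interpolation=cv2.INTER_CUBIC);cv2.imwrite("pics/st.png",c)
```

```text
grips [[ 0.5065 -0.122   0.066 ]
 [ 0.5087 -0.1523  0.066 ]] mid [ 0.5076 -0.1371  0.066 ] block [[ 0.4279 -0.1473  0.072 ]]
yaw 7.234361792918945 0.08033580859561416
rest left edge [[ 0.546  -0.106   0.006 ]
 [ 0.416  -0.1244  0.006 ]] 8.064251762189198 0.13121570905338506
ptr [[ 0.5584 -0.1438  0.078 ]]
dot 10.651920318196291 0.027443557740311177
dot -108.72265563445323 0.023975812828639007
dot 123.4680936944163 0.02636542467375537
[[0.5543 0.2007 0.052 ]
 [0.5485 0.1783 0.052 ]
 [0.5319 0.2075 0.052 ]
 [0.5256 0.1869 0.052 ]
 [0.5371 0.1808 0.052 ]
 [0.5462 0.1956 0.052 ]]
75.3333010204442 0.023096668123291034
73.27861058693392 0.02159395408223855
-16.984580052670484 0.023467015691848805
-20.479117906657574 0.024347207072837867
[[ 53  53  54  78 116 141 160 172 166 148 161 175 177 173 160 147 134 111
   76  51  43  45]
 [ 51  64  90 134 169 178 175 173 132  87 137 173 172 166 160 159 160 152
  123  74  45  36]
 [ 60  98 141 171 178 174 163 156 124 108 151 173 172 160 154 159 163 163
  152 119  76  46]
 [ 93 143 166 177 176 166 126  96 101 137 168 177 168 158 158 158 161 161
  163 
[... 801 characters left out ...]
0   4  32  80  94  98 156 195
  179 178 218 223]
 [235 232 233 233 220 191 156 117  68  31  19  21  94 157 163 164 192 217
  179 154 213 239]
 [237 232 231 230 234 238 226 192 159 145 128  92 150 204 209 203 211 216
  162 120 200 238]
 [236 228 201 195 222 236 221 201 202 208 201 175 181 201 203 203 211 229
  207 192 223 236]
 [217 213 142 122 199 227 212 196 197 202 207 204 203 203 201 199 199 213
  231 234 238 233]
 [193 211 174 164 211 218 197 193 195 203 204 203 203 202 201 198 196 200
  221 235 242 211]
 [166 218 221 226 234 220 197 193 196 204 206 201 201 203 199 196 196 201
  228 241 227 158]
 [122 180 215 235 235 225 204 196 200 205 204 200 200 201 200 199 200 210
  237 236 174  86]]
```

View pics/st.png

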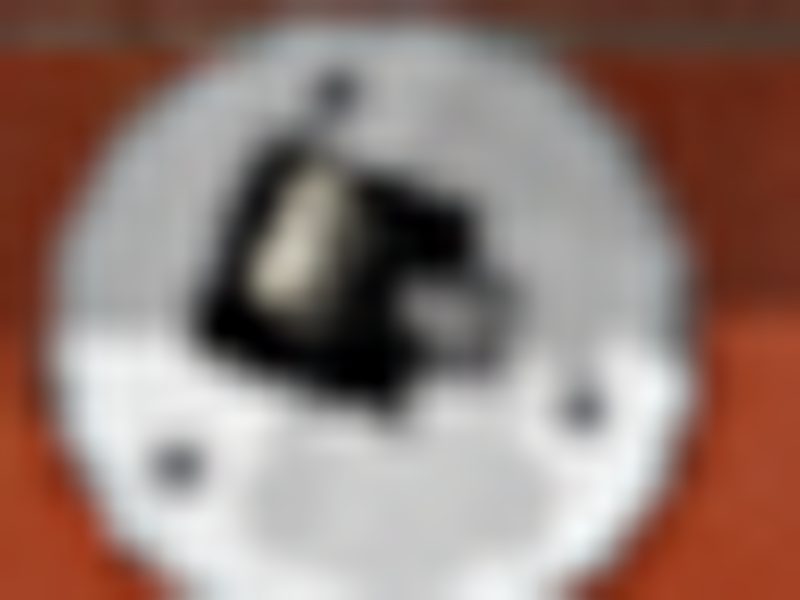

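The stand is at about (0.541, 0.193) with the strip's x axis at roughly −20°. The tweezers' grip point is at about (0.510, −0.138), yaw 7.7°. Now to grasp.

```bash
cat >> h.py <<'E'
def Rz(deg):
    c,s=np.cos(np.radians(deg)),np.sin(np.radians(deg));return np.array([[c,s,0],[s,-c,0],[0,0,-1.]])
def st(t=""):
    s=robot.get_state();print(t,"t",round(s["time"],2),"p",np.round(s["ee_pos"],4),"F",np.round(s["force"],2),"op",round(s["opening"]*1e3,2),"gf",round(s["grasp_force"],2));return s
def save(tag):
    r=[]
    for n in("top","scene"):
        im=robot.grab_frame(n);cv2.imwrite(f"pics/{n}_{tag}.png",im[:,:,::-1]);r.append(im[:,:,::-1])
    return r
E
python3 - <<'E'
from h import *
G=np.array([.510,-.138,.063]);R=Rz(7.7)
robot.move_ptp([.51,-.138,.2],R);st("above")
robot.gripper_to(.06)
print(robot.move_linear(G+[0,0,0.001],velocity=.12,threshold=8));st("down")
save("down")
robot.gripper_to(.0305);st("touch")
robot.gripper_to(.028);st("closed")
E
```

```text
above t 2.01 p [ 0.5099 -0.139   0.2   ] F [ 0.06 -0.54  0.4 ] op 94.22 gf 0.0
False
down t 3.99 p [ 0.5104 -0.1381  0.0646] F [-0.18  0.62  0.05] op 59.91 gf 0.0
touch t 4.73 p [ 0.5101 -0.1379  0.0641] F [1.24 0.74 0.55] op 30.37 gf 3.25
closed t 5.01 p [ 0.5101 -0.1378  0.0642] F [-0.69  2.58  5.54] op 28.01 gf 4.07
```

Run:
```python
from h import *
robot.move_linear([.510,-.138,.25],velocity=.15);st("lift")
for z in(.65,.6,.55,.5,.45,.4):
    q=robot.ik([.45,-.22,z],Rz(90))
    if q is not None: print(z,np.round(q,2));break
robot.move_ptp([.45,-.22,z],Rz(90));robot.pause(.3);st("view")
t,s=save("view")
P=proj("top",[[.45,-.22+.045,z+.015]])[0];Q=proj("scene",[[.45,-.22+.045,z+.015]])[0];print(P,Q)
def cr(im,p,w,h):
    x=int(np.clip(p[0]-w/2,0,640-w));y=int(np.clip(p[1]-h/2,0,400-h));print("crop",x,y);return cv2.resize(im[y:y+h,x:x+w],(400,600),interpolation=cv2.INTER_CUBIC)
cv2.imwrite("pics/vc.png",np.hstack([cr(t,P,120,180),cr(s,Q,80,120)]))
```

```text
lift t 6.4 p [ 0.5096 -0.138   0.2492] F [-0.96 -0.23 -0.27] op 28.07 gf 0.0
0.6 [ 0.69  0.12 -0.35  1.12  0.04  1.9   0.35]
view t 8.22 p [ 0.4501 -0.2199  0.5997] F [ 0.57  0.58 -0.69] op 27.94 gf 0.0
[523.07670615 218.2206651 ] [403.16486073  14.96913974]
crop 463 128
crop 363 0
```

View pics/vc.png

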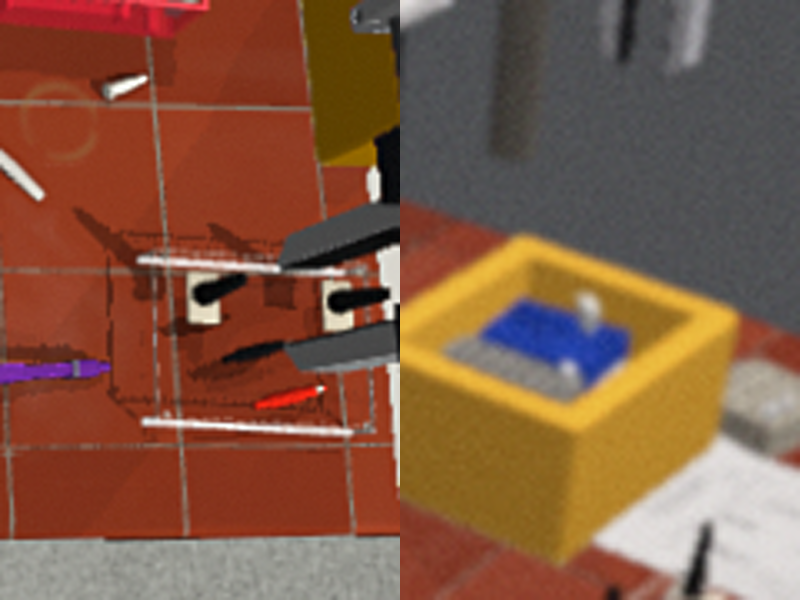

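The tweezers are not in the hand; they slipped out. Checking where they are now.

Run:
```python
import cv2,numpy as np
def c(im,x,y,w,h): return cv2.resize(im[y:y+h,x:x+w],(400,300),interpolation=cv2.INTER_CUBIC)
L=lambda n:cv2.imread(f"pics/{n}.png")
a=np.vstack([np.hstack([c(L("top_view"),360,195,100,75),c(L("top_down"),360,195,100,75)]),np.hstack([c(L("scene_view"),330,150,80,60),c(L("scene_down"),310,130,120,90)])])
cv2.imwrite("pics/crop2.png",a)
```

```text
(no output)
```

View pics/crop2.png

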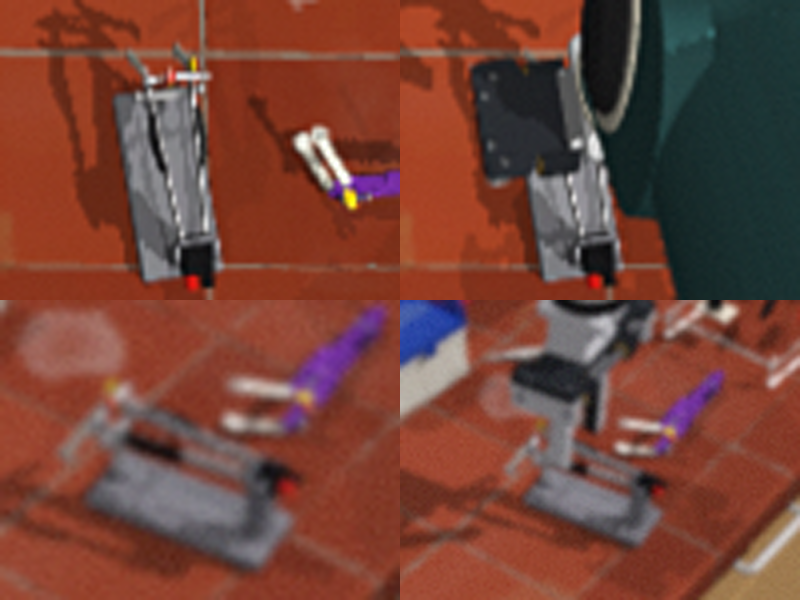

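The tweezers still sit undisturbed in the rest, and the lighting is better now. I'll re-measure the grips, block and rest edges from this picture before regrasping.

Run:
```python
from h import *
np.set_printoptions(precision=4,suppress=True)
im=cv2.imread("pics/top_view.png");hsv=cv2.cvtColor(im,cv2.COLOR_BGR2HSV);V=hsv[...,2]
for a,c,m in blobs((V<60).astype(np.uint8),385,215,420,270,amin=4):
    P=onplane("top",[c],.068)[0];ys,xs=np.nonzero(m);print("blk",a,c,(xs.min(),xs.max(),ys.min(),ys.max()),P)
h=hsv.astype(int)
for nm,m in(("yel",(h[...,0]>18)&(h[...,0]<35)&(h[...,1]>110)&(V>100)),("red",((h[...,0]<6)|(h[...,0]>174))&(h[...,1]>170)&(V>180))):
    for a,c,mm in blobs(m.astype(np.uint8),390,200,425,270): print(nm,a,c,onplane("top",[c],.078))
print(V[224:244,392:416])
```

```text
blk 27 [398.3704 229.9259] (np.int64(397), np.int64(401), np.int64(223), np.int64(237)) [ 0.5057 -0.1216  0.068 ]
blk 16 [409.5625 228.25  ] (np.int64(408), np.int64(410), np.int64(222), np.int64(235)) [ 0.5104 -0.1513  0.068 ]
blk 7 [402.5714 257.8571] (np.int64(402), np.int64(404), np.int64(255), np.int64(260)) [ 0.433 -0.131  0.068]
blk 68 [408.9265 260.2353] (np.int64(405), np.int64(412), np.int64(256), np.int64(266)) [ 0.427  -0.1474  0.068 ]
yel 6 [407.6667 210.1667] [[ 0.5567 -0.1455  0.078 ]]
red 6 [407.5 265. ] [[ 0.4143 -0.1414  0.078 ]]
[[ 98 133 120 138 129  36  40 130 120 138 140 140 140 117 138 123 116  38
   73 135 137 133 123 125]
 [115 138 120 140 144  41  33 145 125 138 141 140 137 115 139 121  95  48
   64 124 136 133 125 124]
 [138 141 119 140 144  41  34 145 123 126 141 140 128 116 129 118  72  52
   43 107 137 135 128 123]
 [144 140 120 130 131  43  29 121 118 116 124 128 116 113 115 115  57  73
   35 101 136 135 132 126]
 [134 129 117 117 118  45  26  94 125 115 113 116 124 114 116 113  68 116
   38  86 132 135 134 124]
 [124 114 115 115 119  55  16  72 141 120
[... 774 characters left out ...]
39 141 131 117 129 143 111  29  58 144 143 137 137 113 118 137  78
  154 126 127 127 128 125]
 [ 97 141 143 130 116 115 141 141 102  72 156 142 139 137 115 119 133  84
  180 135 126 127 126 125]
 [106 141 143 131 114 114 141 144 135  80 177 143 139 139 117 117 119 100
  205 140 113 125 125 126]
 [109 141 145 140 119 115 138 144 138  99 208 146 140 137 115 115 110 108
  222 141  93 125 128 126]
 [ 98 141 143 140 119 114 138 142 138 104 179 141 137 138 116 114 109 110
  196 140  96 125 126 127]
 [ 82 118 123 139 119 115 127 140 139 109 114 150 141 140 115 116 113 108
  162 134 114 127 127 126]
 [ 74  97  97 116 126 117 115 139 141 127  85 164 143 139 128 115 112 104
  138 138 124 127 127 126]]
```

```bash
cat >> h.py <<'E'
def favg(n=8):
    S=[]
    for _ in range(n): robot.pause(.04);S.append(robot.get_state())
    r=np.r_[np.mean([s["force"] for s in S],0),np.mean([s["moment"] for s in S],0),np.mean([s["grasp_force"] for s in S])]
    print("avg",np.round(r,2));return r
E
python3 - <<'E'
from h import *
R=Rz(7.7);G=np.array([.508,-.1365,.063])
robot.gripper_to(.06)
robot.move_ptp(G+[0,0,.1],R)
robot.move_linear(G,velocity=.1,threshold=8);favg();st("down")
robot.gripper_to(.0305);favg()
robot.gripper_to(.027);favg();st()
for z in(.066,.072,.09):
    robot.move_linear([G[0],G[1],z],velocity=.03);favg(4);s=st("lift")
    if s["grasp_force"]<1: break
save("lift")
E
```

```text
avg [-0.44 -0.05 -0.04  0.03  0.01  0.    0.  ]
down t 12.12 p [ 0.5081 -0.1365  0.0632] F [-0.61  0.02  0.03] op 60.04 gf 0.0
avg [ 0.48  0.15  0.04  0.03 -0.09 -0.01  3.27]
avg [ 0.09  0.44  0.34  0.02 -0.04  0.    6.54]
 t 13.73 p [ 0.508  -0.1365  0.063 ] F [ 0.62  0.69 -0.08] op 27.13 gf 6.54
avg [ 0.2   0.08 -0.6  -0.02 -0.01 -0.02  6.27]
lift t 14.15 p [ 0.508  -0.1365  0.066 ] F [-0.08 -0.37 -0.81] op 27.31 gf 6.27
avg [-0.09  0.43 -0.27  0.05  0.02  0.02  6.27]
lift t 14.67 p [ 0.508  -0.1365  0.0719] F [-0.25  0.88 -0.23] op 27.11 gf 6.27
avg [ 0.43  0.42 -1.01  0.03 -0.05 -0.    6.27]
lift t 15.58 p [ 0.5079 -0.1365  0.0898] F [ 0.61  0.67 -0.86] op 27.01 gf 6.27
```

Held this time: the grip force stays at a steady 6.3 N. Now on to the close-up view pose.

Run:
```python
from h import *
robot.move_linear([.508,-.1365,.25],velocity=.25);z=.6
robot.move_ptp([.45,-.22,z],Rz(90));robot.pause(.2);st("view")
t,s=save("view2");cv2.imwrite("pics/t2b.png",robot.grab_frame("top")[:,:,::-1])
X=[[.45,-.22+.045,z+.015]];P=proj("top",X)[0];Q=proj("scene",X)[0];print(P,Q)
def cr(im,p,w,h):
    x=int(np.clip(p[0]-w/2,0,640-w));y=int(np.clip(p[1]-h/2,0,400-h));print("crop",x,y);return cv2.resize(im[y:y+h,x:x+w],(400,600),interpolation=cv2.INTER_CUBIC)
cv2.imwrite("pics/vc2.png",np.hstack([cr(t,P-[8,0],80,120),cr(s,Q,80,120)]))
```

```text
view t 18.2 p [ 0.4501 -0.2199  0.5995] F [-0.01  0.01 -1.03] op 27.1 gf 6.27
[523.07670615 218.2206651 ] [403.16486073  14.96913974]
crop 475 158
crop 363 0
```

View pics/vc2.png

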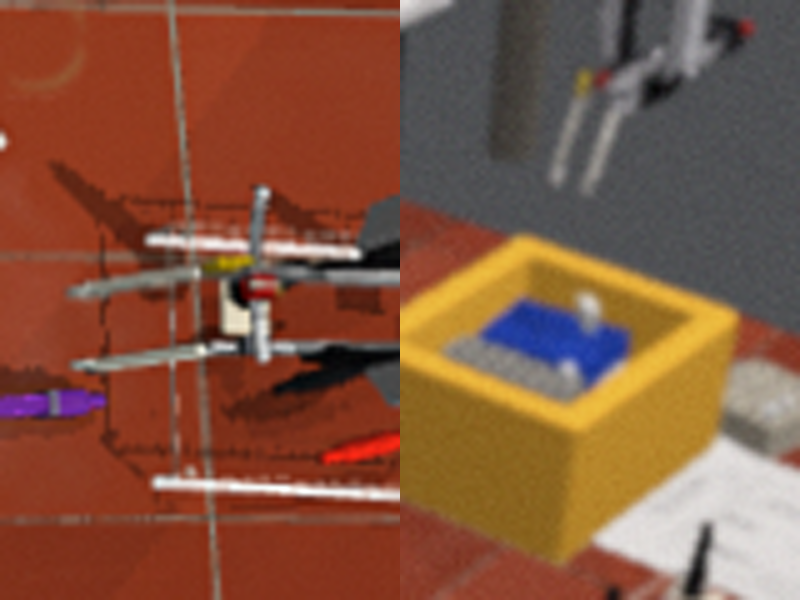

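Both views show the tool held level. In the top crop (scale 5, origin (475,158)) the pointer tip is at (258,259), the rider at (262,288), and the plate tips at (75,292) and (75,365). Next I'll measure these at sub-pixel level.

Run:
```python
from h import *
np.set_printoptions(precision=4,suppress=True,linewidth=200)
im=(cv2.imread("pics/top_view2.png").astype(int)+cv2.imread("pics/t2b.png"))//2
r=im[205:222,514:534]
print("R\n",r[...,2],"\nG\n",r[...,1],"\nB\n",r[...,0])
```

```text
R
 [[200 197 187 188 187 169 157 170 173 162 141 100 114 112 140 157 150 145 146 148]
 [229 233 240 240 240 226 215 225 227 219 181 107 114 138 187 203 195 184 188 192]
 [196 205 216 217 217 220 223 222 224 234 196 103 119 171 231 232 235 235 240 241]
 [136 140 136 135 136 150 155 155 159 178 154  94 111 142 192 196 205 213 214 216]
 [121 128 120 114 128 160 154 149 169 176 169 128 108 109 135 135 135 126 112 110]
 [109 108 108 102 127 181 183 168 179 172 158 133 108 126 141 113  92  68  43  39]
 [147  96  97 101 107 142 148 143 136 116  89 109 106 115 124 108  94  86  90  96]
 [197 106  86  89  86  88  90  91  90  76  64 109 123 111 107 107 102 101 114 131]
 [164 108  93  89  83  94  93  67  56  64  67 103 149 145 142 136 105  77  80  93]
 [127 119 117 115 111 151 114  43  28  71  81 136 175 174 174 169 141  78  41  48]
 [119 125 127 125 123 172 118  27   6  62  78 115 152 162 168 169 151  90  60  99]
 [114 125 125 124 119 160 126  37   4  56  78  93 140 153 157 156 139 117 112 127]
 [121 110 113 109 106 147 134  50   2  40  83 108 121 108 110 113 119 124 126 125]
 [124  97 104 102 
[... 2446 characters left out ...]
45  50  39  33  41  67  76  83  95]
 [ 79  38  30  30  46 119  99  44  28  18  30 112 136 124 100  97  97  65  44  46]
 [ 70  26  19  19  39 132  97  24   2   2  20  81  97  91  77  78  80  50  24  24]
 [ 71  26  20  19  36 122 103  33   2   0   4  15  19  19  20  25  38  33  24  25]
 [ 88  26  20  16  32 112 111  42   4   0   6  27  29  23  15   8  20  27  27  24]
 [ 97  26  16  14  29 116 163 110  37   0  25 101 111 113  91  27  22  25  26  25]
 [ 96  28  16  14  28 113 182 180 133  61  61 116 156 182 148  39  21  24  26  26]
 [ 96  33  19  14  25 109 180 192 185 176 173 125 150 174 127  30  20  24  24  24]
 [ 83  33  18  13  24 109 180 191 189 194 187 113 140 169 117  29  17  23  25  24]]
```

Run:
```python
import cv2,numpy as np
np.set_printoptions(linewidth=200)
im=cv2.imread("pics/top_view2.png");print(cv2.cvtColor(im,cv2.COLOR_BGR2HSV)[212:236,487:500,1])
c=cv2.resize(im[200:236,484:532],(800,600),interpolation=cv2.INTER_CUBIC);cv2.imwrite("pics/z.png",c)
```

```text
[[187 190 191 194 203 206 208 207 205 210 202 199 203]
 [189 189 196 200 203 188 197 181 142 131 110  81  77]
 [186 186 188 182 151  79  75  71  42  38  36  20  19]
 [178 145  87  54  33  16  16  21  20  20  21  18  20]
 [175  92  14  12  12  13  13  18  17  17  84 117 135]
 [182 130  98  87  65  68  86 105  71 105 171 185 202]
 [187 178 171 168 153 148 157 172 167 192 198 199 199]
 [189 193 195 191 189 188 186 195 198 196 191 194 189]
 [193 192 190 198 187 184 188 192 201 193 188 192 191]
 [190 191 191 191 193 188 191 191 184 193 194 191 188]
 [194 188 193 191 189 189 192 191 195 188 190 189 191]
 [188 190 192 195 193 195 192 192 190 192 190 187 186]
 [195 191 193 199 195 193 192 190 192 189 187 182 182]
 [189 190 197 193 196 198 192 190 193 191 184 182 182]
 [190 188 197 194 194 192 190 194 191 189 189 183 182]
 [191 193 197 197 196 194 198 199 203 197 197 191 192]
 [185 192 196 204 204 204 201 203 193 191 189 181 176]
 [188 197 191 185 170 142 138 134 108  65  70  36  25]
 [190 176  71  20  12  12  13  24  23  21  22  20  18]
 [191 171  79  11  10  15  17  17  17  16  20  25  64]
 [194 192 181 159 166 124  68 100  84 116 158 166 180]
 [188 198 200 204 208 207 200 199 193 199 201 198 197]
 [199 213 208 210 210 208 199 201 202 195 194 192 195]
 [163 148 162 161 159 191 205 200 199 200 197 191 192]]
```

View pics/z.png

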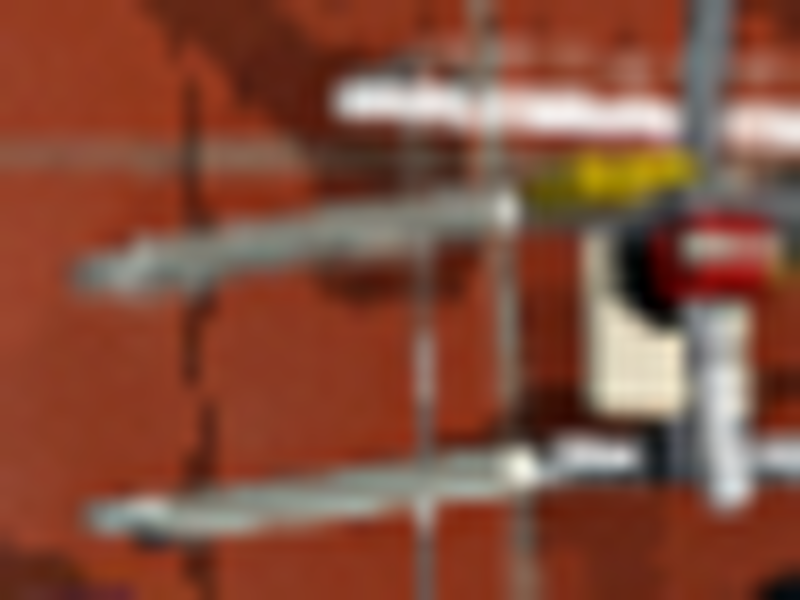

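```bash
cat > m.py <<'E'
from h import *
def measure(tag,z=.615,dr=0):
    ims=[robot.grab_frame("top") for _ in range(2)];cv2.imwrite(f"pics/top_{tag}.png",ims[0][:,:,::-1])
    im=np.mean(ims,0);p=robot.get_state()["ee_pos"];c=proj("top",[[p[0],p[1]+.045,z]])[0]
    x0,y0=np.int32(np.round(c))-[14,14];q=im[y0:y0+28,x0:x0+28]
    r,g,b=q[...,0],q[...,1],q[...,2];yy,xx=np.mgrid[y0:y0+28,x0:x0+28]
    w=np.clip(np.minimum(r,g)-b-45,0,None)*(g>.72*r);  # yellow
    n,l,s,_=cv2.connectedComponentsWithStats((w>0).astype(np.uint8));k=1+np.argmax([w[l==i].sum() for i in range(1,n)]);w=w*(l==k)
    xm=xx[w>20].max();t=w*(xx>=xm-2);Y=[(t*xx).sum()/t.sum(),(t*yy).sum()/t.sum()]
    red=((r>80)&(g<.55*r)&(abs(g-b)<9)).astype(np.uint8)   # bluish-neutral red, unlike the tiles (g>b)
    red[:,:max(0,xm-x0-1)]=0;n,l,s,cc=cv2.connectedComponentsWithStats(red,connectivity=8)
    print("yel tip",np.round(Y,2),"red comps",[(int(s[i,4]),np.round(cc[i]+[x0,y0],1)) for i in range(1,n) if s[i,4]>3])
    print("G",x0+10,y0+8);print(g[8:24,10:22].astype(int));return Y
E
python3 - <<'E'
from m import *
print("vis",np.round(robot.ik([.376,-.22,.6],Rz(90)),2))
robot.move_ptp([.376,-.22,.6],Rz(90));robot.pause(.15);st()
measure("a27")
robot.gripper_to(.025);robot.pause(.1);st();measure("a25")
robot.gripper_to(.027);robot.pause(.1);st();measure("b27")
E
```

```text
vis [ 0.87 -0.01 -0.4   1.26 -0.    1.89  0.47]
 t 18.9 p [ 0.3766 -0.2199  0.5996] F [ 0.54 -0.22 -0.4 ] op 27.23 gf 6.27
yel tip [527.92 269.59] red comps [(8, array([532. , 272.6])), (8, array([531.5, 276. ]))]
G 523 272
[[ 49  49  48  51  45  36  52  81  67  29  27  39]
 [ 49  51  50  51  36   9  15  32  29  24  24  33]
 [ 51  50  50  51  36  14  75 142 127 115 116 120]
 [ 50  51  52  51  39  13  51  99  91  82  82 100]
 [ 50  52  51  52  43   9   9  28  34  24  21  39]
 [ 52  49  50  53  47  31  52  96  92  36  22  27]
 [ 51  50  50  51  50  47  77 131 124  65  43  48]
 [ 51  51  51  51  49  50  91 175 200 123  53  47]
 [ 49  50  51  51  48  48  84 148 157  89  44  48]
 [ 50  52  50  51  49  47  65 126 170 106  45  47]
 [ 51  50  51  50  49  48  76 156 214 139  51  47]
 [ 50  50  51  50  50  47  71 148 214 141  53  44]
 [ 46  46  48  49  37  38  62 135 211 148  59  46]
 [ 69  70  59  55  28  51  75 124 205 167  91  99]
 [190 185 136 114  36  51  74 115 198 178 137 175]
 [163 163 156 134  45  55  81 110 190 205 138 134]]
 t 19.36 p [ 0.3761 -0.22    0.5999] F [-0.68 -0.24 -0.81] 
[... 1228 characters left out ...]
 49  10  50 110 121 121 126 156 156]
 [ 51  52  52  50   8  21  56  63  62  58  76 105]
 [ 52  52  51  47  20  17  32  28  14  10  17  52]
 [ 50  51  51  50  45  75 130 131  76  44  44  49]
 [ 51  50  50  50  51  83 141 134  70  41  49  50]
 [ 51  50  50  50  49  81 158 211 146  56  47  51]
 [ 51  49  51  49  48  55  90 129  81  41  47  50]
 [ 51  51  50  50  47  61 133 206 150  62  46  50]
 [ 48  50  49  51  46  57 128 209 163  68  43  48]
 [ 47  49  49  48  48  55 118 202 168  72  45  47]
 [ 58  52  50  32  45  66 114 199 184  89  74  79]
 [149 122 108  44  37  66 109 190 203 117 149 156]
 [198 195 173  68  49  79 101 179 225 123 161 166]
 [ 81  80  70  32  48  71  83 161 222 110  69  70]]
```

Run:
```python
from h import *
np.set_printoptions(precision=4,suppress=True,linewidth=200)
for t,xs,ys in(("a27",(530,534),(271,278)),("a25",(530,534),(270,277)),("b27",(530,534),(272,279))):
    g=cv2.imread(f"pics/top_{t}.png")[ys[0]:ys[1],xs[0]:xs[1],1].astype(float);m=g.mean(1);print(t,m)
    i=np.argmax(m[1:-2])+1;w=np.clip(m[i-1:i+3]-28,0,None);print("line",(w*(np.arange(i-1,i+3)+ys[0])).sum()/w.sum())
a=onplane("top",[[529,270],[529,274.8]],.615);print("mm",(a[0]-a[1])*1e3)
# in-hand pose: predicted points vs view2
T=np.array([.4501,-.2199,.5995])
for nm,v in(("ptr",(0,.045,.015)),("gap",(0,.064,-.034)),("gapL",(-.011,.064,-.034)),("gapR",(.011,.064,-.034)),("bendtop",(0,.048,.0)),("Lbottom",(-.011,.064,-.040)),("Rbottom",(.011,.064,-.040))):
    print(nm,proj("top",[T+v])[0],proj("scene",[T+v])[0])
print(cv2.imread("pics/scene_view2.png")[24:42,388:410,2])
# blue obstacle near stand & others
hsv=cv2.cvtColor(cv2.imread("pics/top0.png"),cv2.COLOR_BGR2HSV)
print(onplane("top",[[240,180],[266,185],[297,180],[165,215],[205,220],[185,255],[215,255]],.0))
```

```text
a27 [ 98.25  52.    26.75 120.5   87.5   28.25  60.5 ]
line 274.39408866995075
a25 [89.75 92.25 57.25 98.5  91.5  33.75 34.75]
line 273.2707100591716
b27 [ 94.25  39.    49.75 119.75  60.    22.    95.5 ]
line 275.0704467353952
mm [ 5.7468 -0.4119  0.    ]
ptr [522.7973 218.2041] [403.0881  15.1602]
gap [491.7608 223.8156] [397.0832  35.6579]
gapL [492.288  231.9004] [400.7149  36.8357]
gapR [491.2231 215.7895] [393.4799  34.4907]
bendtop [514.8393 220.0498] [401.8023  21.1565]
Lbottom [490.4662 232.446 ] [400.4496  39.0106]
Rbottom [489.4278 216.5055] [393.2388  36.6551]
[[ 80  83  84  76  79  81  78  96 128 140 123  97  82  84  85 110 144 156 127  97  82  78]
 [ 75  82  82  78  73  79  82  99 129 139 117  84  76  81  88 127 149 151 115  85  79  79]
 [ 76  79  80  78  82  79  89 112 131 124 104  84  79  84  97 141 162 141 103  82  82  80]
 [ 78  84  81  81  80  82  91 120 134 115  90  85  77  83 110 146 161 129  95  78  84  74]
 [ 81  82  84  79  81  79  94 124 125 108  81  78  77  92 119 148 142 111  84  78  81  78]
 [ 71  82  79  78  74  87 105 128 119  91  82  80  80 102 133 148 
[... 586 characters left out ...]
78  91 109 124 104  85  78  86 108 127 119 101  82  78  79  80  82  78  77]
 [ 78  77  81  80  81  90 100  85  78  79  92 107 122 107  91  82  78  73  80  79  80  82]
 [ 76  79  79  81  78  80  80  82  78  80  86 105 110 105  80  78  80  81  78  78  77  83]
 [ 79  84  82  82  76  78  79  80  76  79  82  87  90  90  84  78  79  83  78  79  81  80]
 [ 82  77  81  81  76  79  83  80  83  74  82  82  78  80  80  85  80  74  79  75  77  82]
 [ 81  76  77  79  80  80  79  79  79  80  82  81  82  80  78  79  79  82  80  79  76  81]]
[[0.6534 0.3161 0.    ]
 [0.6394 0.2404 0.    ]
 [0.655  0.1521 0.    ]
 [0.5488 0.5276 0.    ]
 [0.5361 0.4098 0.    ]
 [0.4365 0.4603 0.    ]
 [0.4382 0.3751 0.    ]]
```

Pointer to white line is 5.75 mm at an opening of 27.2, and about 2.0 px at 25.1, so the mark falls at an opening of about 23.6 mm. The in-hand pose matches the nominal one. Now to move above the strip and check alignment.

```bash
cat >> h.py <<'E'
def tool_for(c,yaw,z):
    a=np.radians(yaw);return np.array([c[0]-.064*np.cos(a),c[1]-.064*np.sin(a),z])
E
python3 - <<'E'
from h import *
yaw=-20;C=[.541,.1935]
robot.move_ptp(tool_for(C,yaw,.26),Rz(yaw))
robot.move_linear(tool_for(C,yaw,.134),velocity=.15);robot.pause(.15);st("above")
t,s=save("above")
P=proj("top",[[*C,.08]])[0];Q=proj("scene",[[*C,.085]])[0];print(P,Q)
def cr(im,p,w,h):
    x=int(p[0]-w/2);y=int(p[1]-h/2);print("crop",x,y);return cv2.resize(im[y:y+h,x:x+w],(400,600),interpolation=cv2.INTER_CUBIC)
cv2.imwrite("pics/ab.png",np.hstack([cr(t,P,60,90),cr(s,Q,50,75)]))
E
```

```text
above t 23.88 p [0.4812 0.2155 0.1346] F [ 0.1  -0.02 -1.29] op 27.31 gf 6.27
[277.8386763  214.51497327] [288.60900426 223.32681357]
crop 247 169
crop 263 185
```

View pics/ab.png

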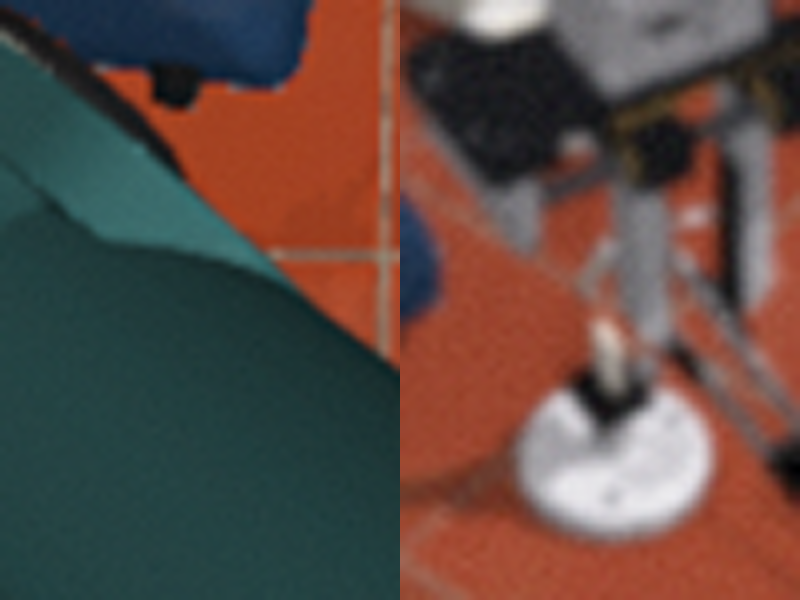

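The scene view shows the strip top at about px (288,225) and the left tip end at about (286,221); the right tip is hidden by a finger, and the top view is blocked by the arm. I'll check the strip position numerically against the prediction.

Run:
```python
from h import *
np.set_printoptions(precision=2,suppress=True,linewidth=200)
C=np.array([.541,.1935]);a=np.radians(-20);ux=np.array([np.cos(a),np.sin(a)]);uy=np.array([-np.sin(a),np.cos(a)])
f=lambda x,y,z,T=C:[*(T+x*ux+y*uy),z]
print("strip scene top corners",proj("scene",[f(x,y,.076) for x,y in((-.007,.002),(-.007,-.002),(.007,-.002),(.007,.002))]))
print("strip at clamp",proj("scene",[f(-.007,.002,.052),f(-.007,-.002,.052),f(.007,.002,.052)]))
print("top view top corners",proj("top",[f(x,y,.076) for x,y in((-.007,.002),(-.007,-.002),(.007,-.002),(.007,.002))]),"clampz",proj("top",[f(-.007,-.002,.052),f(.007,-.002,.052)]))
s=np.array([.4812,.2155]);print("L plate top/c/bottom + bend",proj("scene",[f(.064,.0105,z,s) for z in(.1346-.028,.1346-.034,.1346-.040)]+[f(.048,.0115,.1346,s)]))
im=cv2.imread("pics/scene0.png");i2=cv2.imread("pics/scene_above.png")
print("scene0 G rows222-234, cols282-295\n",im[220:236,281:296,1]);print("above G rows 212-226 cols 281-296\n",i2[212:228,281:297,1]);print("B\n",i2[212:228,281:297,0])
```

```text
strip scene top corners [[289.27 227.18]
 [290.46 226.67]
 [288.17 223.71]
 [286.98 224.22]]
strip at clamp [[289.55 232.73]
 [290.73 232.22]
 [287.29 229.77]]
top view top corners [[276.31 216.98]
 [277.73 217.51]
 [279.73 212.57]
 [278.31 212.03]] clampz [[278.8  218.94]
 [280.75 214.1 ]]
L plate top/c/bottom + bend [[285.05 219.48]
 [285.13 220.92]
 [285.22 222.35]
 [287.03 216.19]]
scene0 G rows222-234, cols282-295
 [[ 43  50  55  53  51  50  46  47  45  42  45  39  36  47  41]
 [ 46  41  50  45  49  52  54  53  42  48  43  41  43  46  43]
 [ 44  37  36  39  45  55  58  59  56  45  44  41  42  40  43]
 [ 49  43  40  34  36  43  52  58  59  49  47  47  43  45  45]
 [ 44  38  41  39  40  50  66  73  63  53  53  58  52  50  55]
 [ 45  37  42  44  40  63  98 104  84  60  51  58  63  61  62]
 [ 45  42  41  34  44  64 108 132 118  77  55  54  65  70  62]
 [ 45  39  36  41  39  65 109 136 131  97  59  54  60  61  60]
 [ 39  44  39  40  34  59  99 127 129  97  68  57  61  61  54]
 [ 35  39  38  34  40  56  94 120 131 103  66  57  69  64  52]
 [ 42  33  41  33  29  45  82 120 128 102  66 
[... 1816 characters left out ...]
 110 115 115 127 131 123 109]
 [ 71  66  64  60  78 100 108 108  99 102 115 114 129 129 124 101]
 [ 64  72  70  75  89 108 105  89  79  97 106 118 124 126 116 101]
 [ 53  54  70  73  93 105  97  75  74  93 109 117 122 129 126  97]
 [ 50  52  59  62  82 102 101  77  77  92 113 117 121 131 129  99]
 [ 47  45  48  51  63  82  90  85  84  99 104 114 126 134 137 113]
 [ 49  45  48  47  49  64  78  83  88  96 105 115 131 134 144 120]
 [ 46  45  45  44  49  61  84  99  89  79  88 111 132 142 152 127]
 [ 46  47  48  45  44  80 119 142 117  77  83 108 139 152 153 131]
 [ 41  44  41  47  43  76 135 171 155 110  73 103 140 152 147 127]
 [ 51  50  44  42  45  70 124 165 171 129  98  97 122 132 131 105]]
```

Run:
```python
from h import *
np.set_printoptions(precision=2,suppress=True,linewidth=220)
T=np.array([.376,-.22,.6])
print("b27 pred bottoms L,R",proj("top",[T+[-.0095,.064,-.04],T+[.0095,.064,-.04]]),"bend",proj("top",[T+[-.0115,.048,.005],T+[.0115,.048,.005]]))
im=cv2.imread("pics/top_b27.png");S=cv2.cvtColor(im,cv2.COLOR_BGR2HSV)[...,1]
print("sat rows 264-296 x cols 490-516 step2");print(S[264:296,488:520:2])
i2=cv2.imread("pics/scene_above.png");V=i2.max(2)
a=np.radians(-20);ux=np.array([np.cos(a),np.sin(a)]);uy=np.array([-np.sin(a),np.cos(a)]);s=np.array([.4812,.2155])
f=lambda x,y,z:[*(s+x*ux+y*uy),z+.1346]
p=proj("scene",[f(-.0815,0,.005),f(-.064,0,.005),f(-.099,0,.005)]);print("block pred",p)
c=p[0].astype(int)
for aa,cc,m in blobs((V<60).astype(np.uint8),c[0]-14,c[1]-14,c[0]+14,c[1]+14,amin=5):print("black",aa,cc)
h=cv2.cvtColor(i2,cv2.COLOR_BGR2HSV)
for aa,cc,m in blobs(((h[...,0]>172)|(h[...,0]<3)).astype(np.uint8)*((h[...,1]>190)&(h[...,2]>120)),c[0]-14,c[1]-14,c[0]+20,c[1]+20,amin=2):print("red",aa,cc)
```

```text
b27 pred bottoms L,R [[493.8  286.57]
 [493.04 272.18]] bend [[521.74 288.51]
 [520.56 269.58]]
sat rows 264-296 x cols 490-516 step2
[[203 204 204 200 205 202 203 199 202 202 206 207 211 209 186 183]
 [201 198 202 205 202 199 203 202 203 207 203 205 203 207 194 164]
 [199 198 194 203 206 202 201 200 204 205 204 203 204 201 197 159]
 [201 204 198 200 201 204 197 204 204 205 204 210 208 212 198 148]
 [205 205 205 207 215 211 215 213 211 212 210 213 211 211 199 135]
 [201 199 205 206 196 190 190 193 171 165 156 147 137 127 126  70]
 [205 208 164 129  23  24  18  18  18  19  18  19  17  19  21  18]
 [202 204  36  13  13  18  17  17  21  21  25  25  32  32  33  20]
 [200 199 128 112  96 111 118 126 133 137 136 133 135 141 147  74]
 [195 200 196 198 201 202 204 207 209 207 208 211 208 212 212  80]
 [203 203 205 205 207 207 204 210 210 205 209 211 208 208 206  66]
 [204 200 201 200 203 203 203 207 204 201 206 206 203 204 207  64]
 [204 205 203 201 205 204 203 204 206 204 202 208 207 206 208  66]
 [200 202 197 205 205 198 201 201 203 206 204 206 204 204 208  66]
 [197 203 200 203 201 201 20
[... 586 characters left out ...]
41  60  11  18  22  20  20  20  19  21  20  20  20  20]
 [203 206 201 204 129  89  97 105 107 106 109 118 122 122 106  78]
 [100  94  78 137 209 191 189 188 170 163 161 160 154 159 146 112]
 [ 12  12  11  16  12  14  13  12  12  16  12  11  12  12  10  11]
 [ 10  10  10  11  11   8  13  13  10  12  10  11  13  11  10  12]
 [ 11  13  11  15  11  12  13  10  10  11  11  10  10  12  13   9]
 [ 11  11   9  10  13  12  15  13  12   8  11  14  10  15  13  10]
 [ 10   9  10  13  11  14  12  14  10  10  12  13  13  10  12  14]
 [  8  11  13  14  10  13  12  13  14  11  12  12  12  11  10  12]]
block pred [[314.01 242.96]
 [310.67 238.76]
 [317.42 247.22]]
black 46 [313.72 243.33]
red 2 [314.5 248. ]
```

Yaw and the rear block agree with the prediction; the tips need about 2 mm towards +y. I'll correct that, lower with a force guard, and look again.

Run:
```python
from h import *
a=np.radians(-20);uy=np.array([-np.sin(a),np.cos(a)]);C=np.array([.541,.1935])+.0022*uy
robot.move_linear(tool_for(C,-20,.134),velocity=.03)
print(robot.move_linear(tool_for(C,-20,.098),velocity=.03,threshold=4));robot.pause(.1);st("low")
s=[robot.grab_frame("scene")[:,:,::-1] for _ in range(3)];s=np.mean(s,0).astype(np.uint8);cv2.imwrite("pics/scene_low.png",s)
c=lambda im:cv2.resize(im[205:250,263:293+0],(400,600),interpolation=cv2.INTER_CUBIC)
cv2.imwrite("pics/low.png",cv2.resize(s[200:248,262:326],(800,600),interpolation=cv2.INTER_CUBIC))
u=uy;ux=np.array([u[1],-u[0]]);t=robot.get_state()["ee_pos"]
f=lambda x,y,z:[*(t[:2]+x*ux+y*u),z+t[2]]
np.set_printoptions(precision=2,suppress=True)
print(proj("scene",[f(.064,y,-.034) for y in(.010,-.010)]+[f(.064,.01,-.04),f(.048,.0115,0),f(.045,-.0055,.015),f(.045,0,.015)]))
```

```text
False
low t 25.68 p [0.4817 0.2174 0.0981] F [-0.86 -0.46 -0.25] op 26.82 gf 6.27
[[285.23 229.76]
 [291.15 227.22]
 [285.31 231.14]
 [286.94 225.39]
 [292.44 220.23]
 [290.77 220.94]]
```

View pics/low.png

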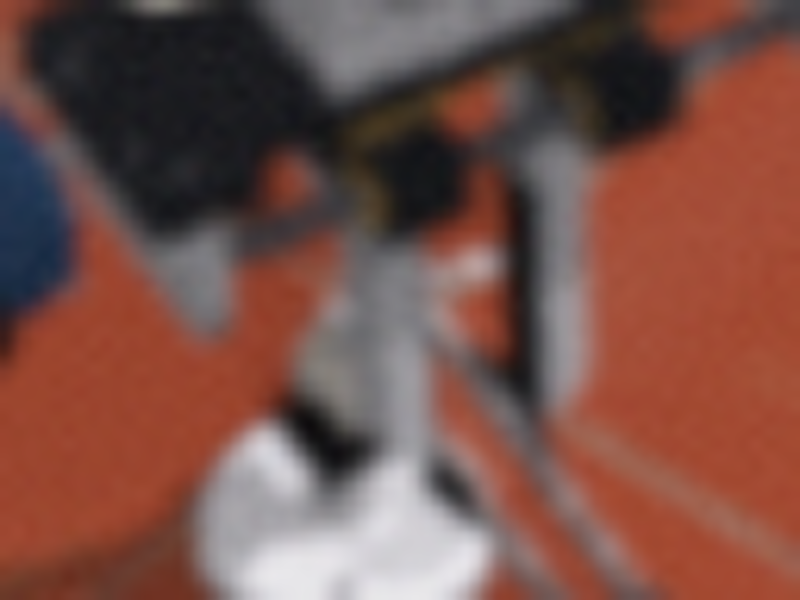

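The left plate now overlaps the strip's image at about px (287,229). I'll compare pixel values to separate plate from strip.

Run:
```python
from h import *
np.set_printoptions(linewidth=200)
a=cv2.imread("pics/scene_low.png");b=cv2.imread("pics/scene0.png");h=cv2.cvtColor(a,cv2.COLOR_BGR2HSV)
r=(slice(220,239),slice(282,294))
print("low R\n",a[r][...,2]);print("low B\n",a[r][...,0]);print("sat",h[r][...,1]);print("above B\n",cv2.imread("pics/scene_above.png")[r][...,0])
```

```text
low R
 [[ 89  97 109 119 129 135 133 120 104  98  99 101]
 [123 128 133 138 137 139 136 125 110 106 112 121]
 [142 143 144 147 146 143 139 126 110 111 119 125]
 [146 148 144 142 144 148 146 135 113 113 124 128]
 [146 147 147 146 142 147 150 141 122 113 121 129]
 [150 147 147 143 139 139 140 133 118 115 123 128]
 [152 148 147 144 138 129 124 119 109 109 121 132]
 [151 148 146 143 135 127 120 115 110 113 124 138]
 [147 145 144 134 130 127 123 119 116 116 131 147]
 [148 143 137 127 125 132 133 130 122 119 130 146]
 [147 138 127 111 109 123 131 132 125 118 126 143]
 [144 129 103  82  85 104 121 133 125 120 125 143]
 [142 118  79  52  48  67  97 121 120 117 125 144]
 [151 129  84  38  19  35  66 100 110 113 124 143]
 [178 170 125  65  24  20  40  69  82  94 112 139]
 [202 203 168 107  50  22  23  35  42  66 103 139]
 [203 210 196 153  93  43  19  23  41  76 122 156]
 [182 200 209 190 140  77  39  47  77 121 167 191]
 [166 187 202 199 163 104  73  89 123 162 195 210]]
low B
 [[ 54  52  55  54  55  54  64  85  97  99 103 104]
 [ 48  46  49  57  58  62  74  91 102 106 115 125]
 [ 46  44  45 
[... 2106 characters left out ...]
 44  80 119 142 117  77  83 108 139]
 [ 44  41  47  43  76 135 171 155 110  73 103 140]
 [ 50  44  42  45  70 124 165 171 129  98  97 122]
 [ 41  43  44  41  61 107 150 163 142  97  95  99]
 [ 45  45  38  44  64  96 131 149 134  96  91 108]
 [ 44  33  40  38  51  89 126 141 123  91  96 118]
 [ 39  40  32  27  35  72 114 138 118  86  89 109]
 [ 44  44  30  19  20  48  96 124 111  76  71  83]
 [ 80  84  64  29  18  38  66  94  97  62  42  61]
 [153 160 126  64  31  24  39  58  55  43  39  63]
 [194 204 172 107  50  24  20  29  36  33  48  88]
 [203 212 199 158  94  40  25  23  39  66 113 157]
 [182 204 214 190 142  80  37  48  79 125 171 207]
 [170 185 204 205 166 107  74  90 120 163 201 220]]
```

In the scene image the plate's outer edge is 1.7 px left of the strip's edge, where a centred strip would give about 2.5 px. I'll shift about 2.4 mm towards +y and recheck.

```bash
cat >> h.py <<'E'
def edge(tag):
    s=np.mean([robot.grab_frame("scene") for _ in range(6)],0);cv2.imwrite(f"pics/scene_{tag}.png",s[:,:,::-1].astype(np.uint8))
    np.set_printoptions(linewidth=200,precision=2,suppress=True);B=s[...,2]
    for y in range(226,232):
        row=B[y,278:294];pk=row[5:11].max();bg=row[:4].mean();k=np.argmax(row>(pk+bg)/2);print(y,278+k-1+((pk+bg)/2-row[k-1])/(row[k]-row[k-1]),row[2:14].astype(int))
E
python3 - <<'E'
from h import *
a=np.radians(-20);uy=np.array([-np.sin(a),np.cos(a)]);C=np.array([.541,.1935])+.0046*uy
print(robot.move_linear(tool_for(C,-20,.098),velocity=.02,threshold=4));robot.pause(.2);s=st("low2");print(np.degrees(np.arctan2(s["tool_rot"][1,0],s["tool_rot"][0,0])))
edge("low2")
E
```

```text
False
low2 t 26.29 p [0.4824 0.2197 0.098 ] F [-1.07  0.53 -1.26] op 27.23 gf 6.27
-19.993643495771014
226 278.0561594202899 [ 56  48  45  42  50  72  99 111 114 113 113 120]
227 284.80757575757576 [ 51  44  43  47  63  91 113 114 110 110 112 119]
228 284.3204697986577 [ 47  45  43  50  76 101 120 116 114 110 113 123]
229 284.1623263888889 [ 46  44  45  51  76 100 112 114 114 113 115 123]
230 284.69602272727275 [ 45  44  42  47  62  84  94 101 110 113 113 124]
231 286.16796875 [ 45  44  41  39  45  60  69  79  96 109 115 124]
```

The edge spacing of about 2.5 px now matches a centred strip. Now the squeeze.

Run:
```python
from h import *
for o in(.0262,.0253,.0244,.02358): robot.gripper_to(o)
robot.pause(.2);favg();st("sq");edge("sq")
s=cv2.imread("pics/scene_sq.png");cv2.imwrite("pics/sq.png",cv2.resize(s[205:241,270:318],(800,600),interpolation=cv2.INTER_CUBIC))
```

```text
avg [ 0.03 -0.04 -0.73  0.07  0.01 -0.    9.59]
sq t 27.99 p [0.4824 0.2197 0.098 ] F [-0.04  0.28 -0.27] op 23.71 gf 9.59
226 278.07428825622776 [ 58  49  43  44  43  54  77 101 113 114 112 114]
227 285.7163120567376 [ 49  46  45  43  47  66  90 103 108 111 111 118]
228 285.2344827586207 [ 47  45  45  44  52  76 100 114 113 116 113 124]
229 285.3061377245509 [ 47  42  42  44  50  73 101 114 118 121 119 122]
230 285.6392663043478 [ 44  45  44  40  43  61  92 110 117 119 118 121]
231 286.2482142857143 [ 45  43  43  39  33  44  71  94 108 117 114 122]
```

View pics/sq.png

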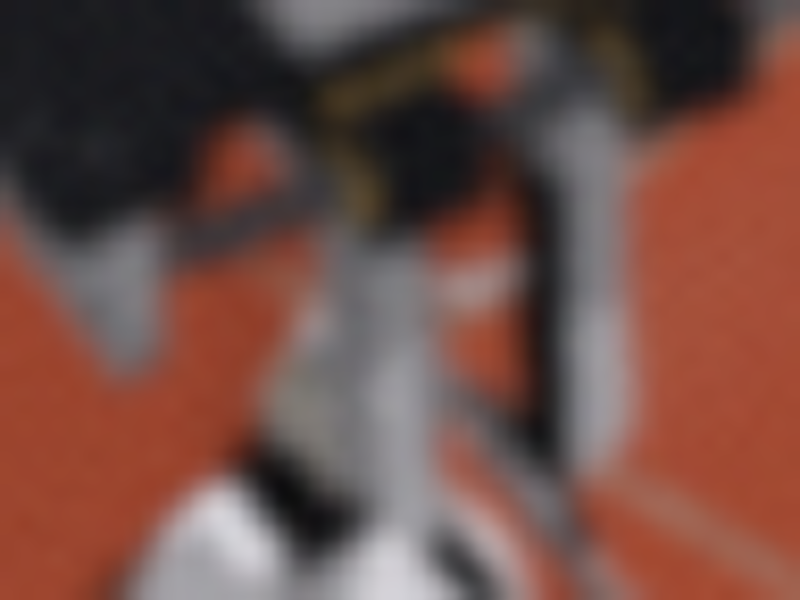

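The plate's edge is 1.5 px from the strip's edge, as expected for a centred strip, with no side force. The grip force of 9.6 N means a gap of about 12 mm. Holding, then handing in.

Run:
```python
from h import *
robot.pause(2.6);st("held");print(robot.sign_off())
```

```text
held t 30.89 p [0.4824 0.2197 0.098 ] F [ 0.05 -0.12  0.04] op 23.92 gf 9.59
the job is handed in; nothing more can be done
None
```

I handed the job in at about 31 s: the tweezers are held around the strip at roughly a 12 mm gap, after over 2.6 s steady. The pointer was hidden at the end, so its match to the rider comes from earlier close-up measurements, and the strip looks centred and untouched in the one view available (the first grasp slipped, leaving the tweezers in the rest).

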